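# Start a key copy and hang out its job paddle

## Robot

A 6-joint arm with a two-finger parallel gripper is mounted at the origin on the work surface. World frame = base frame: x ahead of the robot, y to its left, z up, the work surface at z = 0. Lengths are in mm, angles in rad, forces in N, time in s.
With the tool pointing down it reaches from about 375 to 900 mm from the base axis. Payload 3.1 kg.
Tool frame: the origin (TCP) lies at the very end of the fingers, on their centre line; the grasp point (between the pads) lies 19 mm behind it (bot.tcp_to_grasp is the distance from the TCP to the grasp point, in mm); z points along the fingers, y is the direction in which the jaws open and shut (so a half turn about z gives the same grasp; the last joint's range is limited). The gripper opens to 85 mm and grips with 20 to 120 N. Pads are 22 mm wide; open, the fingers measure 114 mm over their backs; the gripper's body (76 mm by 85 mm) begins 54 mm behind the grasp point. The pads swing forward as they close: fully open they stand 13 mm farther back than shut.
Start: joints at [1, 0.527, 1.433, -0, 1.181, -0.178], TCP at [238.616, 577.632, 231.31] pointing down, gripper open.
Joint ranges: [-3.08, 3.08], [-0.75, 2.2], [0.22, 2.44], [-1.43, 4.57], [0, 2.65], [-2.85, 2.85]. Speed limits (rad/s): [2.79, 2.79, 3.14, 3.14, 3.14, 3.14].

## Interface

Orientations are given as a unit quaternion [w, x, y, z].
In Python, from plant import bot, imaging, recognise, regions_of gives the robot as it stands. The module is installed in compiled form; this text tells all that it offers.
- The arm moves only by the shell command python3 -m handwheel 'ROWS' [FORCE]. ROWS is JSON, a list that holds one entry, the list of rows, each a list of 7 numbers: the finger opening in cm, from 0 to 8.54, then the shift along the tool's x, y, z in cm, then the turn, a rotation vector about the tool's x, y, z in degrees. In form: [[[gripper, tx, ty, tz, wx, wy, wz], ...]]. A call has 1 to 12 rows; each row is the pose to reach, as a shift and turn from the pose commanded when the call began, along the tool's axes at that moment; what a row does not reach only later rows make up. A row lasts 1/8 s, in which the tool goes at most 62.5 mm and 10.7 degrees, less where a joint would pass 70% of its speed; a pose out of reach is approached as far as the arm can. A call with a gripper value outside its range is refused whole. The fingers move at their own pace and stop on an object; FORCE is the grip in N (left out, the last holds). Time passes only in rows, so rows that repeat a pose let the fingers close. It gives the time, the measured TCP pose, the force and the opening at its end, in the units of the state.
- bot.read_state(): the state, without advancing time (a new reading comes with each control period).
- imaging.grab_frame(name): name is "side" or "top" or "wrist"; returns the picture (420x560x3 uint8, blue, green, red); there is no depth.
- imaging.camera_info(name): a dict with "fx", "fy", "cx", "cy" (pixels), "origin" and "attitude" of the camera in the world. Camera axes: x right, y up, looking along -z (the intrinsics and any distortion apply to the point x, -y, -z); pixel columns grow to the right and rows downward; lengths in mm; the calibration is good to about 2 mm. The wrist camera is an equidistant fisheye: a pixel r from the principal point sees the ray r / f radians off the axis. A picture is of the moment at which its call begins: read the wrist's pose just before it. camera_info takes no time and is no camera call; for the wrist camera it gives the pose at the moment of the call.
- bot.hand_in(): hands the job in, once; it reports no verdict.
Trained networks look in the newest picture that a camera, given by its name, has taken for a name from the list of things; names that differ only in an ending like _2 or _b are one class to them, and where a whole thing is asked for, a point or a joint stands for the part that bears it (a point fixed in the world has none). Each returns a list of dicts, best first, with "p" (0 to 1); they miss things now and then, are a little off and sometimes report something else, mostly with a low value. They report only what shows in the picture. A call takes as long as a camera call.
- recognise(camera, label): "at" ([column, row] in pixels, amid what is visible of it).
- regions_of(camera, label): "region" (420x560 bool, what is visible of it) and "at" ([column, row] in pixels, amid what is visible of it).
The state is a dict: "time_s": time; "joint_pos": joint angles; "joint_vel": joint speeds; "effort": joint torques, N m; "ee_pos": TCP position; "ee_rot": TCP orientation; "contact_force": force on the tool from outside, world axes, zero at the start; "ft_torque": the same for the moment, N m; "grip_width": finger opening in mm.
Only numpy, scipy, OpenCV 4.12 (cv2) and the standard library are available. Lean on these libraries where they do the work, as an engineer would, in place of code of your own. Each camera call takes 0.05 s, during which the arm holds its last target. There are 200 camera calls.

## Task

Start the next key copy: slide the machine's carriage all the way to the orange end stop, then press the green start button under the clear hood fully down and let it come back up, without pressing the red stop button. Then take the yellow job paddle out of its rack and hang it by its hole on the steel peg of the blue stand, leaving the carriage at the stop, the other two paddles in the rack and everything else on the bench where it is.

Things in the scene. Friction and masses are not known exactly. Their poses are not given: they have to be found in the camera images.
- machine: Fixed grey key copying machine, 300 (its x) x 420 (y) x 285 mm tall; front faces -x. Origin: centre of its underside on the bench. Front half: carriage on a 60 mm high deck on the -y side; black panel with the buttons, sloping 30 degrees, at y 10 to 210 mm. Rear half (x above 8 mm): housing 285 mm tall for y above 10 mm, else 190 mm; cutter wheel (radius 30) 12 mm out of it at y -60, 140 mm up
- hood_edge (a point): Middle of the front edge of the machine's clear hood, a 4 mm sheet lying 275 to 279 mm above the bench straight over both buttons, 200 mm wide (machine's y), from this edge 125 mm back to the housing; open at the front. No room for a gripper from straight above: reach the buttons from the front, tilted about 30 degrees along their axis. Axes as the machine's
- carriage_knob (a point): Top centre of the black upright knob (16 mm diameter, 42 mm tall) on the aluminium carriage (66 x 40 x 18 mm, 84 mm above the bench at its top). The knob's top is 126 mm above the bench. Axes as the machine's; the carriage slides along +y, friction about 2 N
- carriage (a joint): Carriage travel in m: 0 to 0.110, growing along the machine's +y; 0.110 is against the orange end stop
- start_button_top (a point): Centre of the top face of the green start button (32 mm diameter) when sprung up; it moves with the button. z axis: out of the sloping panel along the button's axis; y: along the machine's width. Top is about 136 mm above the bench and stands 24 mm off the panel
- start_button (a joint): Travel of the green button in m: 0 sprung up, 0.008 fully down (about 5 N)
- stop_button_top (a point): The same for the red stop button, 80 mm to the +y side of the green one on the same panel
- stop_button (a joint): Travel of the red button in m: 0 sprung up, 0.008 fully down
- rack: Fixed wooden rack, 70 (x) x 216 (y) x 40 mm tall, with three slots in a row along its y at -70, 0 and 70 mm, each 8 mm wide (x), 50 mm long (y) and 30 mm deep. Origin: centre of the underside. The paddles stand in it on a floor 10 mm up, their tops 130 mm above the bench
- paddle_yellow: Yellow job paddle, the one to hang: plate 44 mm wide (its y), 120 mm tall (z), 6 mm thick (x), about 60 g, standing upright in a rack slot, with one 20 mm through hole along x whose centre is 68 mm above its lower edge. Origin: middle of the lower edge; z up
- paddle_yellow_hole (a point): Centre of the yellow paddle's hole; axes as the paddle's
- paddle_blue: Blue job paddle, stays in the rack: plate 44 mm wide (its y), 120 mm tall (z), 6 mm thick (x), about 60 g, standing upright in a rack slot, with one 20 mm through hole along x whose centre is 68 mm above its lower edge. Origin: middle of the lower edge; z up
- paddle_white: White job paddle, stays in the rack: plate 44 mm wide (its y), 120 mm tall (z), 6 mm thick (x), about 60 g, standing upright in a rack slot, with one 20 mm through hole along x whose centre is 68 mm above its lower edge. Origin: middle of the lower edge; z up
- stand_blue: Fixed blue stand, the one to hang on: round foot 84 mm wide, 16 mm post 175 mm tall, and a bare steel peg of 8 mm diameter from the post at 170 mm height out along the stand's -x, 65 mm long and rising 17 mm to its free tip. Origin: centre of the foot on the bench
- stand_blue_peg (a point): Point on the blue stand's peg axis, 38 mm out from the post's axis, 180 mm up; axes as the stand's
- stand_blue_tip (a point): Free end of the blue stand's peg (65 mm out, 187 mm up); axes as the stand's
- stand_grey: Fixed grey stand of the same shape, not to be used. Origin: centre of its foot
- screwdriver: Loose screwdriver lying on the bench, to be left alone
- blank_tray: Loose orange tray of brass key blanks, 80 x 60 x 30 mm, to be left alone
- oil_bottle: Loose oil bottle with a red cap, 44 mm diameter, 110 mm tall, to be left alone
- mug: Loose blue mug, 76 mm diameter, 90 mm tall, to be left alone
- blank_box: Loose cardboard box, 70 x 100 x 50 mm, to be left alone

How it is judged:
By the outcome, as a careful person would: the job done as asked, in the order asked, and still so for the second after the job is handed in, with the robot touching nothing.
It also fails if it takes over 64 s, if anything falls off the work surface, if the arm or the gripper's body presses on something with over 40 N, if the wrist force passes 120 N, or if a joint passes its speed limit or range.

## Working session

There is one attempt and no reset: what is moved stays moved. The work goes in short steps, Python scripts to look and compute and a shell command to move; the robot and the scene stay as the last step left them, time stands still between calls to the robot, and variables do not carry over. Pictures are saved under pics/ and viewed, about 8 in all and at most 12, crops included, and the job is handed in when it is done.

```bash
mkdir -p pics; ls; cat > h.py <<'E'
import numpy as np, cv2
from scipy.spatial.transform import Rotation as R
from plant import bot, imaging, recognise, regions_of
E
python3 - <<'E'
from h import *
s=bot.read_state();print(s['time_s'],s['ee_pos'],s['ee_rot'],s['grip_width'])
ims=[]
for c in ['side','top','wrist']:
    i=imaging.grab_frame(c);cv2.imwrite(f'pics/{c}0.png',i);ims.append(i);ci=imaging.camera_info(c);print(c,ci)
    for l in ['hood_edge','carriage_knob','start_button_top','stop_button_top','rack','paddle_yellow','paddle_yellow_hole','stand_blue_peg','stand_blue_tip','stand_blue','stand_grey','machine','paddle_blue','paddle_white']:
        print(l,[(np.round(d['at'],1).tolist(),round(d['p'],2)) for d in recognise(c,l)[:2]])
E
```

```text
pics
0.0 [238.21030155 577.02081309 230.31144334] [-4.06770214e-04  1.94633408e-01  9.80875421e-01 -1.03851745e-03] 85.31338275253292
side {'fx': 420.321193862077, 'fy': 420.321193862077, 'cx': 278.91647010015663, 'cy': 213.0877143911047, 'origin': array([  30.32157201, -662.13196893,  860.40970865]), 'attitude': array([ 0.84939365,  0.40125164, -0.14234093, -0.31187596])}
hood_edge [([261.6, 182.6], 0.77)]
carriage_knob [([267.0, 223.6], 0.58)]
start_button_top [([219.4, 179.4], 0.42)]
stop_button_top [([207.5, 171.7], 0.53)]
rack [([301.1, 337.4], 0.85)]
paddle_yellow [([327.1, 331.9], 0.87)]
paddle_yellow_hole [([326.1, 330.1], 0.6), ([207.0, 169.7], 0.54)]
stand_blue_peg [([378.6, 309.0], 0.56)]
stand_blue_tip [([377.8, 311.5], 0.57)]
stand_blue [([378.8, 307.6], 0.9)]
stand_grey [([335.7, 258.6], 0.86), ([222.0, 181.4], 0.46)]
machine [([377.4, 309.6], 0.67), ([260.2, 179.0], 0.64)]
paddle_blue [([328.6, 332.0], 0.73), ([278.4, 301.0], 0.59)]
paddle_white [([300.3, 315.0], 0.85)]
top {'fx': 450.5894442711442, 'fy': 450.5894442711442, 'cx': 278.5962844588507, 'cy': 204.1850081956
[... 594 characters left out ...]
, 184.4], 0.79), ([364.3, 197.7], 0.64)]
machine [([193.7, 174.3], 0.91), ([188.5, 209.4], 0.35)]
paddle_blue []
paddle_white []
wrist {'fx': 325.19226210127806, 'fy': 325.19226210127806, 'cx': 279.97803167725584, 'cy': 197.27776384328834, 'origin': array([161.81396428, 610.18371041, 374.04756425]), 'attitude': array([ 0.81994526, -0.13716912, -0.09127389,  0.54821846])}
hood_edge [([128.2, 405.7], 0.56)]
carriage_knob []
start_button_top []
stop_button_top []
rack [([12.1, 364.4], 0.64)]
paddle_yellow []
paddle_yellow_hole []
stand_blue_peg []
stand_blue_tip []
stand_blue [([7.4, 378.1], 0.44)]
stand_grey []
machine [([126.9, 402.0], 0.59)]
paddle_blue [([6.6, 374.8], 0.51)]
paddle_white []
```

View pics/side0.png

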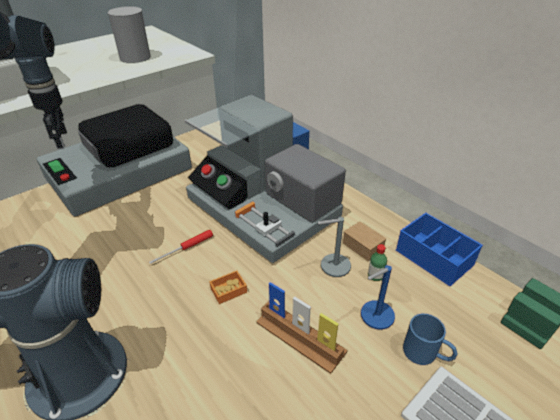

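View pics/top0.png

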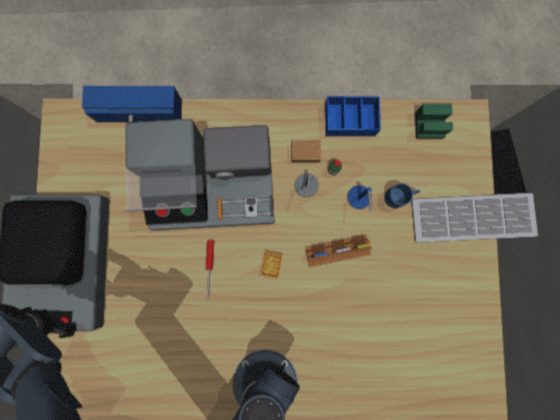

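The side view shows the machine with red (207,170) and green (223,181) buttons, the knob at (266,218), and yellow as the right-hand paddle at (328,332). The blue stand is at (380,310). The top view has the machine at (200,175), the rack at (338,249) and the blue stand at (360,197).

```bash
cat >> h.py <<'E'
def cam(c):
    i=imaging.camera_info(c); q=i['attitude']; return i,R.from_quat([q[1],q[2],q[3],q[0]])
def ray(c,px,cc=None):
    i,r=cc or cam(c); u=(px[0]-i['cx'])/i['fx']; v=(px[1]-i['cy'])/i['fy']
    if c=='wrist':
        t=np.hypot(u,v); k=np.sin(t)/t if t>1e-9 else 1; d=np.array([u*k,-v*k,-np.cos(t)])
    else: d=np.array([u,-v,-1.])
    d=r.apply(d); return np.array(i['origin']),d/np.linalg.norm(d)
def onz(c,px,z,cc=None):
    o,d=ray(c,px,cc); return o+d*(z-o[2])/d[2]
def tri(rays):
    A=np.zeros((3,3));b=np.zeros(3)
    for o,d in rays:
        P=np.eye(3)-np.outer(d,d);A+=P;b+=P@o
    x=np.linalg.solve(A,b); return x,[round(float(np.linalg.norm((np.eye(3)-np.outer(d,d))@(x-o))),1) for o,d in rays]
def proj(c,p,cc=None):
    i,r=cc or cam(c); q=r.inv().apply(np.asarray(p,float)-i['origin']); 
    if c=='wrist':
        t=np.arctan2(np.hypot(q[0],q[1]),-q[2]); n=np.hypot(q[0],q[1]); u,v=t*q[0]/n,-t*q[1]/n
    else: u,v=q[0]/-q[2],-q[1]/-q[2]
    return np.array([i['cx']+i['fx']*u,i['cy']+i['fy']*v])
E
python3 - <<'E'
from h import *
t=cv2.imread('pics/top0.png');s=cv2.imread('pics/side0.png')
cv2.imwrite('pics/topc.png',cv2.resize(t[120:275,120:410],None,fx=2.75,fy=2.75,interpolation=cv2.INTER_CUBIC))
cv2.imwrite('pics/sidec.png',cv2.resize(s[140:370,180:400],None,fx=2.6,fy=2.6,interpolation=cv2.INTER_CUBIC))
E
```

```text
(no output)
```

View pics/topc.png

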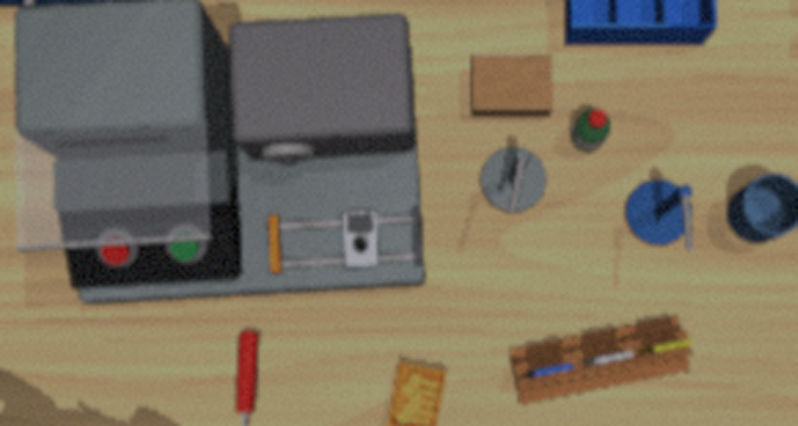

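View pics/sidec.png

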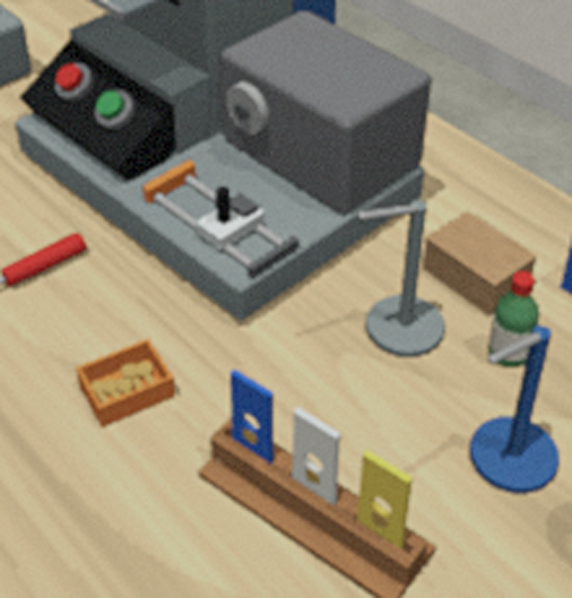

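```bash
python3 - <<'E'
from h import *
T=lambda x,y:(120+x/2.75,120+y/2.75)
S=lambda x,y:(180+x/2.6,140+y/2.6)
P={'red':((115,249),(68,75)),'green':((187,244),(110,102)),'knob':((361,243),(224,190)),'posttop':((686,191),(541,334)),'tip':((688,247),(494,357)),
'yel_top':((672,347),(387,461)),'white_top':((613,358),(317,418)),'blue_top':((550,371),(252,379))}
for k,(a,b) in P.items():
    x,e=tri([ray('top',T(*a)),ray('side',S(*b))]);print(k,x.round(1),e)
for k,a,z in [('foot',(657,212),8),('machFL',(85,300),60),('machFR',(424,283),60),('hoodL',(18,250),277),('hoodR',(210,236),277),('rackFL',(517,403),40),('rackFR',(690,373),40),('rackBL',(510,350),40),('rackBR',(680,317),40),
 ('yel',(672,347),130),('wh',(613,358),130),('bl',(550,371),130),('orange',(274,243),84),('knob',(361,243),126),('red',(115,249),136),('green',(187,244),136)]:
    print(k,onz('top',T(*a),z).round(1))
for k,a,z in [('foot',(514,454),16),('yel',(387,461),130),('wh',(317,418),130),('bl',(252,379),130),('knob',(224,190),126),('red',(68,75),136),('green',(110,102),136)]: print('S',k,onz('side',S(*a),z).round(1))
E
```

```text
red [559.5 325.  134.5] [1.7, 1.7]
green [564.6 242.1 136.8] [2.2, 2.2]
knob [568.7  41.3 128.6] [0.1, 0.1]
posttop [ 621.8 -327.   172.5] [1.3, 1.3]
tip [ 557.4 -325.3  188.8] [0.3, 0.3]
yel_top [ 448.9 -315.4  135.9] [0.7, 0.7]
white_top [ 436.  -247.5  135.6] [0.3, 0.3]
blue_top [ 422.7 -176.7  131.7] [1.8, 1.8]
foot [ 622.2 -325.     8. ]
machFL [507.4 377.3  60. ]
machFR [528.  -31.4  60. ]
hoodL [543.9 388.  277. ]
hoodR [558.5 189.7 277. ]
rackFL [ 383.9 -144.    40. ]
rackFR [ 420.  -354.7   40. ]
rackBL [ 447.9 -136.1   40. ]
rackBR [ 488.  -344.3   40. ]
yel [ 448.5 -316.1  130. ]
wh [ 435.9 -248.2  130. ]
bl [ 421.2 -175.8  130. ]
orange [573.9 147.7  84. ]
knob [568.9  41.5 126. ]
red [560.8 323.8 136. ]
green [566.6 241.2 136. ]
S foot [ 614.8 -330.    16. ]
S yel [ 452.9 -313.   130. ]
S wh [ 439.4 -244.4  130. ]
S bl [ 425.2 -176.6  130. ]
S knob [570.7  43.7 126. ]
S red [557.  323.8 136. ]
S green [563.3 244.3 136. ]
```

```bash
cat >> h.py <<'E'
def down(az):
    a=np.radians(az);x=np.array([np.cos(a),np.sin(a),0]);z=np.array([0,0,-1.]);return np.column_stack([x,np.cross(z,x),z])
def tilt(m,t=30):
    m=np.radians(m);t=np.radians(t);z=np.array([np.sin(t)*np.cos(m),np.sin(t)*np.sin(m),-np.cos(t)]);y=np.array([-np.sin(m),np.cos(m),0]);return np.column_stack([np.cross(y,z),y,z])
def st():
    s=bot.read_state();q=s['ee_rot'];return np.array(s['ee_pos']),R.from_quat([q[1],q[2],q[3],q[0]]).as_matrix(),s
def rows(*tg):
    p,M,s=st();print('t',s['time_s'],'p',p.round(1),'j',np.round(s['joint_pos'],2),'F',np.round(s['contact_force'],1))
    for q,Q in tg:
        print('tx..wz',np.r_[M.T@(np.array(q)-p)/10,R.from_matrix(M.T@Q).as_rotvec(degrees=True)].round(2).tolist())
E
python3 - <<'E'
from h import *
D=down(183.3)
rows(([420,60,230],D),([570,6,200],D),([570,6,100],D))
E
```

```text
t 2.25 p [238.6 577.6 231.3] j [ 1.    0.53  1.43 -0.    1.18 -0.18] F [-0.2 -0.1  0.3]
tx..wz [-36.53, -40.91, 0.13, -0.0, -0.0, -25.75]
tx..wz [-52.46, -40.18, 3.13, -0.0, -0.0, -25.75]
tx..wz [-52.46, -40.18, 13.13, -0.0, -0.0, -25.75]
```

```bash
python3 -m handwheel '[[[0,-36.5,-40.9,0.1,0,0,-25.75],[0,-36.5,-40.9,0.1,0,0,-25.75],[0,-36.5,-40.9,0.1,0,0,-25.75],[0,-36.5,-40.9,0.1,0,0,-25.75],[0,-36.5,-40.9,0.1,0,0,-25.75],[0,-36.5,-40.9,0.1,0,0,-25.75],[0,-36.5,-40.9,0.1,0,0,-25.75],[0,-36.5,-40.9,0.1,0,0,-25.75],[0,-36.5,-40.9,0.1,0,0,-25.75],[0,-52.5,-40.2,3.1,0,0,-25.75],[0,-52.5,-40.2,3.1,0,0,-25.75],[0,-52.5,-40.2,3.1,0,0,-25.75]]]' 40
python3 - <<'E'
from h import *
D=down(183.3)
i=imaging.grab_frame('wrist');cv2.imwrite('pics/w1.png',i)
for l,z in [('carriage_knob',126),('start_button_top',136),('stop_button_top',136)]:
    for d in recognise('wrist',l)[:2]: print(l,np.round(d['at'],1),round(d['p'],2),onz('wrist',d['at'],z).round(1))
print('proj knob',proj('wrist',[569,42,126]))
rows(([570,6,200],D),([570,6,98],D))
E
```

```text
time_s: 3.75
ee_pos: [573.3, 3.9, 199.9]
ee_rot: [0.001, -0.028, 1.0, -0.0]
contact_force: [0.1, 0.0, -0.6]
grip_width: -0.2
carriage_knob [328.9 196. ] 0.93 [562.9  37.8 126. ]
start_button_top [545.4 212.5] 0.87 [560.3 241.8 136. ]
stop_button_top [80.9 18.3] 0.44 [ 432.2 -142.7  136. ]
proj knob [330.09974685 210.51072243]
t 3.95 p [569.9   5.5 199.8] j [-0.19  0.49  1.6   0.    1.05 -1.81] F [-0.1  0.8 -0.8]
tx..wz [-0.01, 0.05, -0.02, 0.03, -0.1, -0.03]
tx..wz [-0.03, 0.04, 10.18, 0.03, -0.1, -0.03]
```

View pics/w1.png

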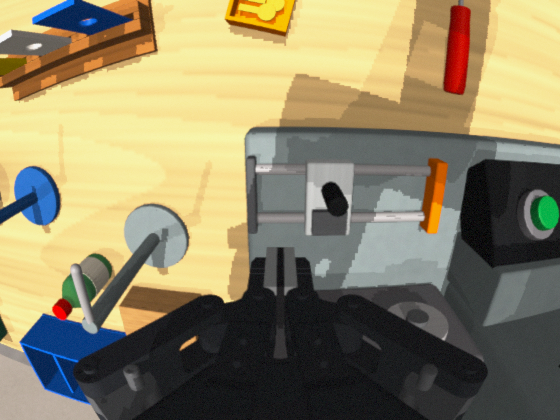

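```bash
python3 - <<'E'
from h import *
for p,z in [((340,209),126),((329,188),84),((434,196),84),((545,212),136)]: print(onz('wrist',p,z).round(1))
print(proj('wrist',[569.9,5.5,199.8]))
E
python3 -m handwheel '[[[0,0,-0.2,5,0,0,0],[0,0,-0.2,10.2,0,0,0],[0,0,-0.2,10.2,0,0,0],[0,0,-0.2,10.2,0,0,0]]]'
```

```text
[567.5  49.1 126. ]
[564.8  46.8  84. ]
[566.2 145.7  84. ]
[558.  242.2 136. ]
[279.12072572 261.21877439]
time_s: 4.45
ee_pos: [570.9, 3.9, 100.0]
ee_rot: [0.001, -0.029, 1.0, -0.0]
contact_force: [1.0, 0.1, -0.2]
grip_width: -0.5
```

```bash
python3 -m handwheel '[[[0,0,1.5,0,0,0,0],[0,0,2.5,0,0,0,0],[0,0,3.5,0,0,0,0],[0,0,4.5,0,0,0,0],[0,0,5.5,0,0,0,0],[0,0,6.5,0,0,0,0],[0,0,7.5,0,0,0,0],[0,0,8.2,0,0,0,0],[0,0,8.2,0,0,0,0]]]'
python3 - <<'E'
from h import *
i=imaging.grab_frame('wrist');cv2.imwrite('pics/w2.png',i)
for l,z in [('carriage_knob',126),('start_button_top',136),('stop_button_top',136),('carriage',84)]:
    for d in recognise('wrist',l)[:2]: print(l,np.round(d['at'],1),round(d['p'],2),onz('wrist',d['at'],z).round(1))
rows()
E
```

```text
time_s: 5.58
ee_pos: [564.5, 86.6, 97.8]
ee_rot: [-0.001, -0.029, 1.0, 0.0]
contact_force: [-0.4, 0.6, -1.0]
grip_width: 0.2
carriage_knob [326.  241.1] 0.55 [538.1 103.1 126. ]
start_button_top [548.1 287.1] 0.86 [559.8 228.6 136. ]
carriage [328.5 240.1] 0.69 [558.7 111.8  84. ]
t 5.825 p [565.1  85.5  98. ] j [-0.05  0.64  1.68  0.    0.82 -1.67] F [ 0.2 -0.1 -0.2]
```

View pics/w2.png

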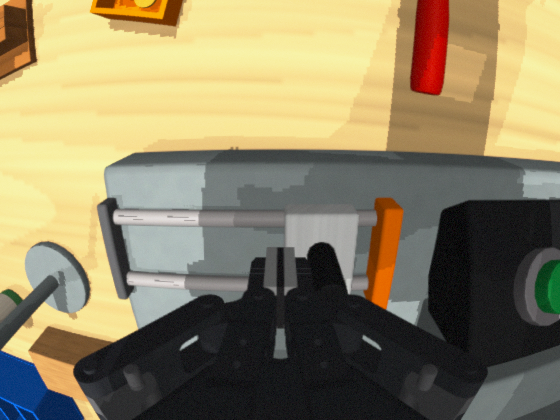

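The carriage has moved, and the gap to the orange stop (357→373 px) is about 10 mm. I'll push on in small steps.

```bash
python3 -m handwheel '[[[0,0,0.5,0,0,0,0],[0,0,0.8,0,0,0,0],[0,0,1.0,0,0,0,0],[0,0,1.0,0,0,0,0]]]'; python3 -m handwheel '[[[0,0,0.2,0,0,0,0],[0,0,0.2,0,0,0,0]]]'
```

```text
time_s: 6.32
ee_pos: [564.9, 95.7, 98.2]
ee_rot: [-0.0, -0.029, 1.0, 0.0]
contact_force: [-0.7, -1.7, -0.5]
grip_width: -0.1
time_s: 6.58
ee_pos: [564.8, 97.6, 98.3]
ee_rot: [-0.0, -0.029, 1.0, 0.0]
contact_force: [-1.3, -1.3, -0.6]
grip_width: -0.0
```

```bash
python3 -m handwheel '[[[0,0,0.2,0,0,0,0],[0,0,0.2,0,0,0,0]]]'; python3 -m handwheel '[[[0,0,0.2,0,0,0,0],[0,0,0.2,0,0,0,0]]]'
```

```text
time_s: 6.82
ee_pos: [564.8, 99.5, 98.3]
ee_rot: [-0.0, -0.029, 1.0, -0.0]
contact_force: [0.1, -2.3, -0.5]
grip_width: 0.2
time_s: 7.08
ee_pos: [564.8, 99.7, 98.3]
ee_rot: [-0.0, -0.029, 1.0, -0.002]
contact_force: [-1.2, -8.9, -0.6]
grip_width: -0.1
```

```bash
python3 -m handwheel '[[[0,0,0.15,0,0,0,0],[0,0,0.15,0,0,0,0]]]'; python3 -m handwheel '[[[0,0,-1,0,0,0,0],[0,0,-1.5,0,0,0,0],[0,0,-1.5,-5,0,0,0],[0,0,-1.5,-10,0,0,0],[0,0,-1.5,-10,0,0,0]]]'
python3 - <<'E'
from h import *
i=imaging.grab_frame('wrist');cv2.imwrite('pics/w3.png',i)
b=[]
for l,z in [('carriage_knob',126),('start_button_top',136),('stop_button_top',136)]:
    for d in recognise('wrist',l)[:1]: print(l,np.round(d['at'],1),round(d['p'],2),onz('wrist',d['at'],z).round(1))
n=-tilt(3.3)[:,2];G=np.array([563,242.5,136.])
rows((G-[90,0,-80],tilt(3.3)),(G+n*40,tilt(3.3)),(G+n*5,tilt(3.3)))
E
```

```text
time_s: 7.32
ee_pos: [564.8, 99.8, 98.3]
ee_rot: [-0.0, -0.03, 1.0, -0.003]
contact_force: [-1.4, -12.5, -1.0]
grip_width: 0.2
time_s: 7.95
ee_pos: [569.0, 88.4, 202.9]
ee_rot: [0.005, -0.029, 1.0, 0.0]
contact_force: [-0.1, -0.6, -0.4]
grip_width: 0.1
carriage_knob [317.5 194.6] 0.66 [553.1 114.4 126. ]
start_button_top [477.5 213.5] 0.73 [556.3 241.9 136. ]
stop_button_top [535.6 208.4] 0.8 [548.7 307.3 136. ]
t 8.15 p [564.5  88.3 197.1] j [-0.04  0.5   1.6   0.    1.04 -1.67] F [ 0.  -1.1  0.7]
tx..wz [8.25, 15.93, -1.86, 0.04, -30.16, -0.0]
tx..wz [1.25, 15.4, 2.66, 0.04, -30.16, -0.0]
tx..wz [-0.51, 15.4, 5.68, 0.04, -30.16, -0.0]
```

View pics/w3.png

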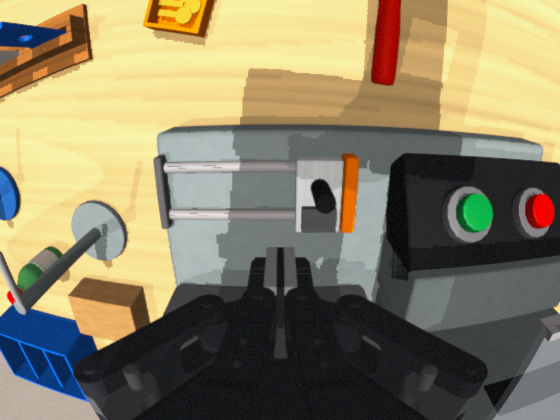

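The carriage now touches the orange stop at (343,190), and the red (540,210) and green (474,212) buttons are in view. Next I'll tilt in front of the hood.

```bash
python3 -m handwheel '[[[0,8.2,5,-2,0,-10,0],[0,8.2,10,-2,0,-20,0],[0,8.2,15.9,-1.9,0,-30,0],[0,8.2,15.9,-1.9,0,-30.1,0],[0,8.2,15.9,-1.9,0,-30.1,0],[0,8.2,15.9,-1.9,0,-30.1,0]]]'
python3 - <<'E'
from h import *
i=imaging.grab_frame('wrist');cv2.imwrite('pics/w4.png',i)
for l,z in [('start_button_top',136),('stop_button_top',136),('hood_edge',277)]:
    for d in recognise('wrist',l)[:1]: print(l,np.round(d['at'],1),round(d['p'],2),onz('wrist',d['at'],z).round(1))
n=-tilt(3.3)[:,2];G=np.array([562,242.5,136.])
print(proj('wrist',[562,242.5,136]),proj('wrist',[565,242.5,136]))
rows((G+n*40,tilt(3.3)),(G+n*5,tilt(3.3)))
E
```

```text
time_s: 8.9
ee_pos: [474.1, 241.9, 216.3]
ee_rot: [0.258, -0.028, 0.966, 0.007]
contact_force: [-0.0, -0.4, 0.0]
grip_width: 0.0
start_button_top [281.7 228.7] 0.8 [560.  247.7 136. ]
stop_button_top [369.9 226.1] 0.61 [553.4 324.7 136. ]
hood_edge [230.  202.4] 0.79 [358.5 229.8 277. ]
[275.76287507 229.32098622] [275.60917908 231.30243297]
t 9.1 p [475.5 241.  217.3] j [ 0.34  0.33  2.03 -0.47  0.31 -0.87] F [ 0.3 -0.5 -0.2]
tx..wz [-3.41, -0.34, 7.37, -0.07, 0.09, -0.1]
tx..wz [-3.41, -0.33, 10.87, -0.07, 0.09, -0.1]
```

View pics/w4.png

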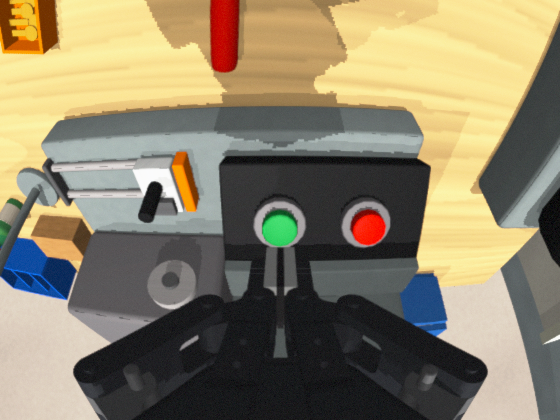

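```bash
python3 -m handwheel '[[[0,-1.8,-0.1,3.7,0,0,0],[0,-3.4,-0.1,7.4,0,0,0],[0,-3.4,-0.1,9.4,0,0,0],[0,-3.4,-0.1,10.8,0,0,0],[0,-3.4,-0.1,10.8,0,0,0]]]'; python3 -m handwheel '[[[0,0,0,0.5,0,0,0],[0,0,0,0.7,0,0,0],[0,0,0,0.7,0,0,0]]]'
```

```text
time_s: 9.72
ee_pos: [558.7, 244.6, 139.9]
ee_rot: [0.259, -0.027, 0.966, 0.007]
contact_force: [0.2, -0.3, 0.5]
grip_width: -0.3
time_s: 10.1
ee_pos: [561.7, 245.9, 135.4]
ee_rot: [0.26, -0.028, 0.965, 0.007]
contact_force: [-0.3, -1.5, 2.4]
grip_width: -0.2
```

```bash
python3 - <<'E'
from h import *
i=imaging.grab_frame('wrist');cv2.imwrite('pics/w5.png',i);rows()
E
```

```text
t 10.15 p [561.6 246.  135.4] j [ 0.29  0.56  1.92 -0.67  0.18 -0.71] F [ 0.1 -2.3  2. ]
```

View pics/w5.png

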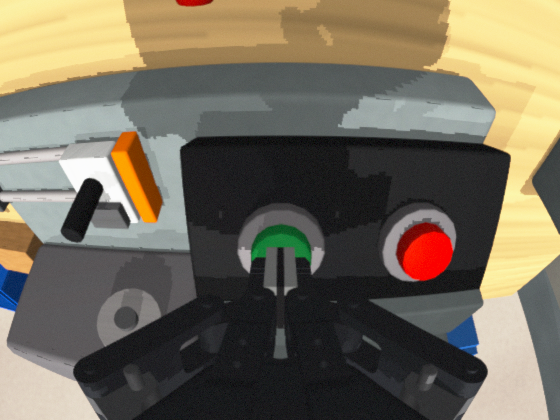

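The fingertips rest centrally on the green button at (281,255), clear of red. Now I'll press down.

```bash
python3 -m handwheel '[[[0,0,0,0.4,0,0,0],[0,0,0,0.7,0,0,0],[0,0,0,0.7,0,0,0]]]'; python3 -m handwheel '[[[0,0,0,0.2,0,0,0],[0,0,0,0.2,0,0,0]]]';python3 -m handwheel '[[[0,0,0,0.15,0,0,0],[0,0,0,0.15,0,0,0]]]'
```

```text
time_s: 10.52
ee_pos: [565.2, 246.2, 129.2]
ee_rot: [0.26, -0.028, 0.965, 0.007]
contact_force: [-1.6, -2.1, 6.6]
grip_width: -0.2
time_s: 10.78
ee_pos: [565.3, 246.2, 129.0]
ee_rot: [0.26, -0.028, 0.965, 0.007]
contact_force: [-9.9, -4.1, 18.5]
grip_width: -0.2
time_s: 11.02
ee_pos: [565.4, 246.2, 128.8]
ee_rot: [0.261, -0.028, 0.965, 0.007]
contact_force: [-16.3, -3.6, 29.1]
grip_width: -0.1
```

Bottomed out: the force rose steeply with no further travel. I'll release and back out.

```bash
python3 -m handwheel '[[[0,0,0,-1,0,0,0],[0,0,0,-2.5,0,0,0],[0,0,0,-5,0,0,0],[0,3.4,0,-10,0,0,0],[0,3.4,0,-12,0,0,0],[0,3.4,0,-12,0,0,0]]]'
python3 - <<'E'
from h import *
i=imaging.grab_frame('wrist');cv2.imwrite('pics/w6.png',i)
for l,z in [('start_button_top',136),('stop_button_top',136),('carriage_knob',126)]:
    for d in recognise('wrist',l)[:1]: print(l,np.round(d['at'],1),round(d['p'],2),onz('wrist',d['at'],z).round(1))
D=down(100.7)
rows(([400,100,260],down(183.3)),([440,-225,230],D))
for c in [183.3,100.7]: pass
E
```

```text
time_s: 11.78
ee_pos: [477.3, 241.8, 213.7]
ee_rot: [0.261, -0.028, 0.965, 0.008]
contact_force: [0.5, 0.0, -0.2]
grip_width: 0.0
start_button_top [281.9 227. ] 0.73 [554.5 247.9 136. ]
stop_button_top [368.1 225.7] 0.95 [548.7 320.5 136. ]
carriage_knob [151.8 191. ] 0.93 [525.7 140.3 126. ]
t 11.975 p [478.1 241.2 211.8] j [ 0.34  0.34  2.03 -0.49  0.3  -0.86] F [0.7 0.4 0.1]
tx..wz [5.03, -13.65, -8.49, -0.02, 30.06, -0.02]
tx..wz [4.69, -46.32, -4.81, 21.62, 24.64, 80.54]
```

```bash
python3 -m handwheel '[[[4,5,-13.6,-8.5,0,30,0],[4,5,-13.6,-8.5,0,30,0],[4,5,-13.6,-8.5,0,30,0],[4,4.7,-46.3,-4.8,21.6,24.6,80.5],[4,4.7,-46.3,-4.8,21.6,24.6,80.5],[4,4.7,-46.3,-4.8,21.6,24.6,80.5],[4,4.7,-46.3,-4.8,21.6,24.6,80.5],[4,4.7,-46.3,-4.8,21.6,24.6,80.5],[4,4.7,-46.3,-4.8,21.6,24.6,80.5],[4,4.7,-46.3,-4.8,21.6,24.6,80.5],[4,4.7,-46.3,-4.8,21.6,24.6,80.5],[4,4.7,-46.3,-4.8,21.6,24.6,80.5]]]'
python3 - <<'E'
from h import *
rows()
i=imaging.grab_frame('wrist');cv2.imwrite('pics/w7.png',i)
for l,z in [('paddle_yellow_hole',78),('stand_blue_tip',187)]:
    for d in recognise('wrist',l)[:1]: print(l,np.round(d['at'],1),round(d['p'],2),onz('wrist',d['at'],z).round(1))
for l in ['paddle_yellow','paddle_white','paddle_blue','rack']:
    for d in regions_of('wrist',l)[:2]: print(l,np.round(d['at'],1),round(d['p'],2),onz('wrist',d['at'],130).round(1))
D=down(100.7)
rows(([449,-315,170],D),([449,-315,100],D))
E
```

```text
time_s: 13.48
ee_pos: [439.5, -225.6, 229.4]
ee_rot: [-0.0, 0.638, 0.77, 0.0]
contact_force: [-0.5, 0.4, -0.4]
grip_width: 40.1
t 13.475 p [ 439.5 -225.6  229.4] j [-0.7   0.36  1.76  0.    1.03 -0.89] F [-0.5  0.4 -0.4]
paddle_yellow_hole [275.  273.9] 0.96 [ 454.2 -327.4   78. ]
stand_blue_tip [401.1 264.3] 0.85 [ 528.2 -237.5  187. ]
paddle_yellow [273.4 278.2] 0.63 [ 448.4 -299.5  130. ]
paddle_white [272.4 205.9] 0.69 [ 435.4 -232.4  130. ]
paddle_white [531.9 167. ] 0.63 [ 672.9 -148.3  130. ]
rack [275.8 172.3] 0.78 [ 433.1 -204.7  130. ]
t 13.825 p [ 439.4 -224.7  230.5] j [-0.7   0.35  1.76  0.    1.03 -0.89] F [-0.4  0.1 -1. ]
tx..wz [-9.05, -0.76, 6.06, 0.07, 0.02, 0.11]
tx..wz [-9.05, -0.77, 13.06, 0.07, 0.02, 0.11]
```

View pics/w7.png

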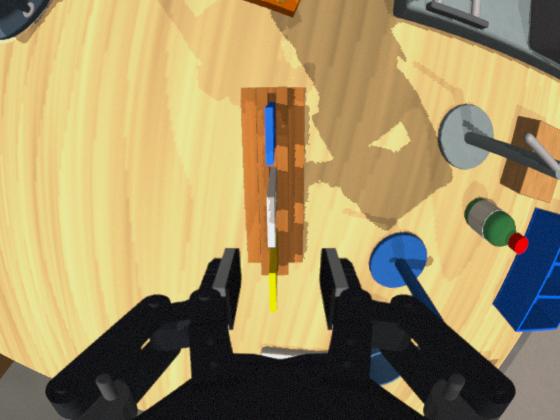

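```bash
python3 - <<'E'
from h import *
p,M,s=st()
print(s['time_s'])
for px in [(274,311),(273,283),(272,247),(269,103),(270,160)]:
    for z in (130,):
        w=onz('wrist',px,z);print(px,w.round(1),(M.T@(w-p)).round(1))
for w in ([449,-315,130],[436,-247,130],[422,-176.5,130]): print(proj('wrist',w))
E
```

```text
13.825
(274, 311) [ 455.7 -336.7  130. ] [-113.    -5.1  100.6]
(273, 283) [ 449.1 -304.8  130. ] [-80.5  -5.7 100.6]
(272, 247) [ 441.7 -268.9  130. ] [-43.8  -6.2 100.5]
(269, 103) [ 418.3 -153.3  130. ] [ 74.1  -7.5 100.5]
(270, 160) [ 426.9 -195.9  130. ] [ 30.6  -7.  100.5]
[270.93590299 291.95998766]
[269.83801924 222.47526285]
[268.22121395 134.08662061]
```

The wrist view shows the yellow top edge at (274,275–312), slightly left of the finger centre line at column 280. The neighbours are clear. I'll descend and grip.

```bash
python3 -m handwheel '[[[4,-4.5,-0.6,1,0,0,0],[4,-9,-0.6,2.5,0,0,0],[4,-9,-0.6,7,0,0,0],[4,-9,-0.6,11,0,0,0],[4,-9,-0.6,13,0,0,0],[4,-9,-0.6,13,0,0,0],[0,-9,-0.6,13,0,0,0],[0,-9,-0.6,13,0,0,0],[0,-9,-0.6,13,0,0,0],[0,-9,-0.6,13,0,0,0],[0,-9,-0.6,13,0,0,0],[0,-9,-0.6,13,0,0,0]]]' 40
python3 - <<'E'
from h import *
rows()
E
```

```text
time_s: 15.32
ee_pos: [450.8, -315.1, 101.9]
ee_rot: [0.002, 0.637, 0.77, -0.0]
contact_force: [-2.9, -0.7, 6.7]
grip_width: 5.7
t 15.325 p [ 450.8 -315.1  101.9] j [-0.81  0.61  1.73  0.    0.79 -1.  ] F [-2.9 -0.7  6.7]
```

```bash
python3 -m handwheel '[[[0,0,0,-2,0,0,0],[0,0,0,-5,0,0,0],[0,0,0,-9,0,0,0],[0,0,0,-11.2,0,0,0],[0,0,0,-11.2,0,0,0],[0,0,0,-11.2,0,0,0]]]'
python3 - <<'E'
from h import *
p,M,s=st();print(s['grip_width'])
rows(([515,-325.5,211],down(89)))
i=imaging.grab_frame('side');cv2.imwrite('pics/s8.png',i)
for l in ['paddle_yellow_hole','stand_blue_tip']:
    for d in recognise('side',l)[:1]: print(l,np.round(d['at'],1),round(d['p'],2))
w=imaging.grab_frame('wrist');cv2.imwrite('pics/w8.png',w)
cv2.imwrite('pics/c8.png',np.hstack([cv2.resize(i[230:370,270:440],(510,420),interpolation=cv2.INTER_CUBIC),cv2.resize(w[200:420,200:480],(280,220))] if 0 else [cv2.resize(i[230:370,270:430],(400,350),interpolation=cv2.INTER_CUBIC),cv2.resize(w[140:420,180:500],(400,350))]))
print(proj('side',p+[0,0,-23.5]),proj('side',[557.4,-325.3,187]))
E
```

```text
time_s: 16.08
ee_pos: [449.9, -313.7, 211.6]
ee_rot: [-0.0, 0.638, 0.77, 0.001]
contact_force: [0.3, 0.4, 0.3]
grip_width: 5.5
5.506084515955177
t 16.075 p [ 449.9 -313.7  211.6] j [-0.81  0.45  1.65  0.    1.05 -1.  ] F [0.3 0.4 0.3]
tx..wz [-2.38, 6.18, 0.06, 0.02, -0.07, 11.76]
paddle_yellow_hole [331.2 309.1] 0.88
stand_blue_tip [378.6 310.2] 0.92
[329.96286636 300.54463275] [369.74258416 277.87335904]
```

View pics/c8.png

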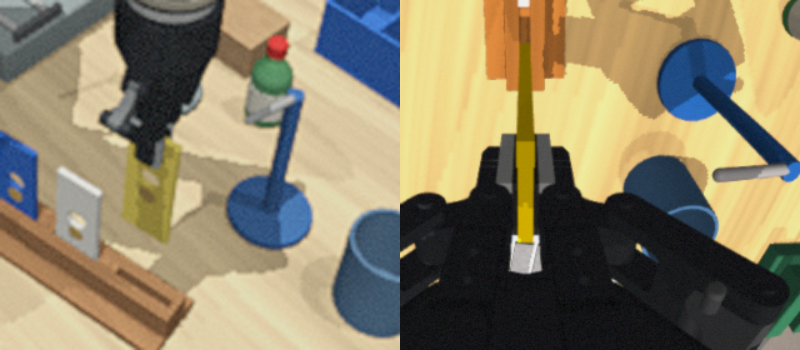

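The side crop shows the paddle held clear of the rack with its hole at about (331,302), and the peg tip at (371,274). The wrist crop puts the tip at about (434,280).

```bash
python3 - <<'E'
from h import *
p,M,s=st()
print(onz('wrist',(433.6,280),187).round(1),onz('wrist',(492,277.6),170).round(1))
rr=[ray('wrist',(433.6,280)),ray('side',(371,275.5)),ray('top',(120+688/2.75,120+247/2.75))]
print(tri(rr)); print(proj('wrist',[557.4,-325.3,187]))
rr=[ray('wrist',(492,277.6)),ray('side',(388.4,268.7)),ray('top',(120+686/2.75,120+191/2.75))];print(tri(rr))
print('hole tri-ish', onz('side',(331.2,302),188))
E
```

```text
[ 556.9 -325.6  187. ] [ 625.9 -328.3  170. ]
(array([ 557.52463656, -324.88882322,  190.70241914]), [2.7, 3.3, 0.6])
[434.38011931 279.66115416]
(array([ 622.29483044, -327.15154423,  172.3791291 ]), [0.9, 1.3, 0.9])
hole tri-ish [ 449.22988457 -317.76719919  188.        ]
```

```bash
python3 - <<'E'
from h import *
rows(([525,-324.5,211.5],down(88.5)))
E
python3 -m handwheel '[[[0,-2.5,3,0,0,0,6],[0,-2.5,7.1,0,0,0,12.2],[0,-2.5,7.1,0,0,0,12.2],[0,-2.5,7.1,0,0,0,12.2],[0,-2.5,7.1,0,0,0,12.2]]]'
python3 - <<'E'
from h import *
rows(([584,-325.5,204.5],down(88.5)))
p,M,s=st()
i=imaging.grab_frame('side');cv2.imwrite('pics/s9.png',i)
w=imaging.grab_frame('wrist');cv2.imwrite('pics/w9.png',w)
cv2.imwrite('pics/c9.png',np.hstack([cv2.resize(i[240:330,320:420],(450,405),interpolation=cv2.INTER_CUBIC),cv2.resize(w[160:340,240:400],(350,405),interpolation=cv2.INTER_CUBIC)]))
print('hole',proj('side',p+[0,-1,-23.5]),proj('side',[557.4,-325.3,187]))
E
```

```text
t 16.275 p [ 449.9 -313.8  211.3] j [-0.81  0.45  1.65  0.    1.05 -1.  ] F [-0.8  0.4 -0.4]
tx..wz [-2.45, 7.18, -0.03, -0.02, -0.11, 12.26]
time_s: 16.9
ee_pos: [523.6, -325.4, 212.2]
ee_rot: [-0.0, 0.716, 0.698, 0.0]
contact_force: [0.5, 0.6, -0.3]
grip_width: 5.3
t 16.9 p [ 523.6 -325.4  212.2] j [-0.74  0.54  1.47  0.    1.13 -0.71] F [ 0.5  0.6 -0.3]
tx..wz [0.15, 6.03, 0.77, -0.01, -0.05, 0.05]
hole [359.53140742 285.65334699] [369.74258416 277.87335904]
```

View pics/c9.png

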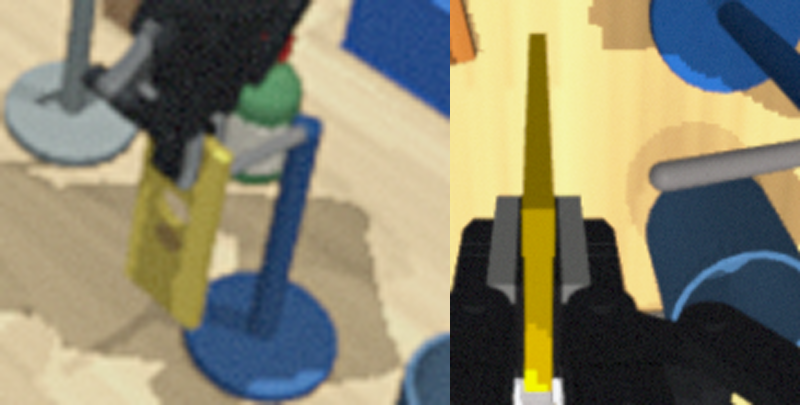

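```bash
python3 - <<'E'
from h import *
C=cam('side')
print('rack hole pred',proj('side',[450,-315,78],C),'net 326.1,330.1','paddle top/bottom',proj('side',[450,-315,130],C))
print('lift pred',proj('side',[449.9,-314.7,187.7],C),'net 331.2,309.1')
p,M,s=st()
for d in recognise('side','paddle_yellow_hole')[:1]: print('now net',d['at'],d['p'])
h=p+[0,-1,-23.5]
for nm,q in [('hole',h),('ht',h+[0,0,10]),('hb',h-[0,0,10]),('hy-',h-[0,10,0]),('bot-',h+[0,-22,-68]),('bot+',h+[0,22,-68]),('top-',h+[0,-22,52])]: print(nm,proj('side',q,C).round(1))
for f,(r0,r1,c0,c1) in {'pics/s9.png':(268,318,346,374),'pics/side0.png':(312,352,316,340)}.items():
    i=cv2.imread(f).astype(int); 
    v=i[...,1]; sat=i[...,2]-i[...,0]
    print(f,'sat R-B; cols',c0)
    for r in range(r0,r1): print(r,' '.join('%3d'%x for x in sat[r,c0:c1]))
E
```

```text
rack hole pred [326.93971685 333.29224874] net 326.1,330.1 paddle top/bottom [328.54197439 318.65062848]
lift pred [330.32503803 300.98822063] net 331.2,309.1
now net [360.8, 293.8] 0.84
hole [359.7 285.5]
ht [360.3 282.3]
hb [359.2 288.7]
hy- [363.4 288.4]
bot- [363.9 312.5]
bot+ [348.6 300.1]
top- [371.3 274.6]
pics/s9.png sat R-B; cols 346
268  -8 -10  -9 -10  -2  12   6  -2  -5  -9  -5  -9  -1   7  -2  -4  -3  -3  -8 -10   0  -2  -6   0   9  13  13  10
269  -9  -9 -12 -13  21  46  39   5 -11  -4   0  -8  -2  -3  -6  -6  -6  -5  -8   9  21   2  -3   1  11  13  13  14
270  -8 -12 -14   1  51  62  59  37   6  -4  -4  -5  -1  -6  -1  -6  -2  -5  -4  37  71  50  11   2   8  12  13  11
271 -10 -12  -9  39  59  62  70  59  24  -5  -6   0  -6  -3  -7  -3  -3  -4  -5  58 101  93  59  14   9  10  11  14
272 -10 -12  15  56  59  63  71  66  22  -1  -6  -7   0  -7  -3  -3   0  -5   2  62 105 109  97  63  29  14  12  13
273  -8  18  51  60  56  63  79  65  14 -10   0  -4  -6  -6  -2   0   0  -7   4  63  96 107 111 105  79  42  15  13
274  40  53  59  59  57  62  81  56  12 -14  -4  -7  -2 -10
[... 8377 characters left out ...]

345  68  77  77  79  78  77  74  73  72  77  78  84  84  86  86  84  86  87  77  68  59  56  73  67
346  52  53  68  74  81  77  75  75  69  75  71  77  82  89  84  87  87  84  79  65  60  65  77  85
347  55  49  51  65  77  76  77  77  73  74  71  74  79  85  82  86  85  87  82  62  59  74  80  81
348  53  50  49  49  54  68  78  79  76  78  74  78  73  73  78  83  89  86  80  62  65  79  83  80
349  52  49  51  53  50  49  65  75  79  81  78  79  81  77  78  80  81  82  78  56  52  63  73  78
350  47  50  50  54  49  48  52  55  69  78  74  77  77  83  77  81  84  80  72  54  47  51  67  75
351  50  52  52  52  45  53  50  49  52  60  75  77  78  76  80  79  80  80  77  64  52  50  67  75
```

The pixel values show the real hole centre near (358.7,285.7), against a predicted (359.7,285.5), so the alignment is good. The networks' hole point is biased low. Inserting now.

```bash
python3 -m handwheel '[[[0,0.1,1.5,0.1,0,0,0],[0,0.1,3,0.1,0,0,0],[0,0.1,4,0.2,0,0,0],[0,0.1,4,0.2,0,0,0]]]';  python3 -m handwheel '[[[0,0,1,0.3,0,0,0],[0,0,2.2,0.6,0,0,0],[0,0,2.2,0.6,0,0,0]]]'
python3 - <<'E'
from h import *
rows()
i=imaging.grab_frame('side');cv2.imwrite('pics/s10.png',i)
p,M,s=st();h=p+[0,-1,-23.5];C=cam('side')
print('hole',h,proj('side',h,C),'peg',proj('side',[584,-326,180],C),'tip',proj('side',[557.4,-325.3,187],C),'bot',proj('side',h+[0,-22,-68],C),proj('side',h+[0,22,-68],C))
sat=i[...,2].astype(int)-i[...,0]
for r in range(264,306): print(r,' '.join('%3d'%x for x in sat[r,358:390]))
E
```

```text
time_s: 17.55
ee_pos: [565.8, -325.5, 210.3]
ee_rot: [0.0, 0.716, 0.699, 0.0]
contact_force: [-0.5, -0.4, 0.0]
grip_width: 5.4
time_s: 17.92
ee_pos: [587.6, -326.1, 204.2]
ee_rot: [0.0, 0.716, 0.698, 0.0]
contact_force: [0.1, 0.1, -0.7]
grip_width: 5.2
t 17.925 p [ 587.6 -326.1  204.2] j [-0.67  0.62  1.33  0.    1.19 -0.65] F [ 0.1  0.1 -0.7]
hole [ 587.02876014 -327.07759701  180.79039286] [379.0617851  273.52796074] peg [377.70572066 274.17628687] tip [369.74258416 277.87335904] bot [382.44033096 299.86949194] [367.25514955 288.22456688]
264  57  55  57  57  56  57  58  57  60  57  54  38  13  48  83  71  34  -4  -7  -7  -7  -6   1  -5  -3  -4  18  66  85  89  96  95
265  56  57  58  57  57  57  57  58  57  59  54  36  21  56  83  81  58  28   2  -5  -5  -8  -3  -4  -4  -5  31  80  89  91  93  95
266  58  58  57  58  56  55  56  57  56  58  52  25  23  63  81  83  78  67  42   8  -1  -6  -1  -2  -7  -2  59  95  93  96  92  93
267  59  57  57  58  57  56  57  58  56  57  50  19  35  72  81  82  84  81  68  48  19  -4  -5  -3  -9  16  76  96  96  97  95  93
268  57  56  56  57  55  
[... 4290 characters left out ...]
   8  29  -4 -47  23  52  54  53  50  52
301  52  49  50  50  51  52  52  51  45  33   8 -31 -52 -73 -77 -78 -78 -74 -73 -54 -62 -64 -58 -60 -67 -49  32  55  55  54  53  53
302  50  52  50  54  51  51  49  33   2 -41 -65 -79 -81 -91 -80 -76 -79 -77 -71 -58 -56 -64 -66 -67 -69 -63  -7  27  42  52  51  53
303  49  49  50  55  51  53  25 -26 -71 -82 -84 -76 -79 -75 -79 -80 -75 -83 -61 -51 -51 -59 -60 -65 -68 -66 -67 -51 -11  28  51  54
304  52  54  50  55  50  28 -27 -75 -82 -83 -76 -81 -77 -83 -76 -74 -76 -76 -67 -46 -58 -62 -67 -65 -69 -70 -82 -84 -73 -34  18  48
305  51  51  50  53  35 -17 -72 -82 -78 -75 -77 -85 -76 -80 -73 -76 -75 -78 -61 -45 -59 -62 -61 -63 -61 -72 -79 -81 -79 -81 -51  13
```

The grey peg visibly passes in front of the plate and into the hole, with no contact force. Lowering onto the peg.

```bash
python3 -m handwheel '[[[0,0,0,0.3,0,0,0],[0,0,0,0.5,0,0,0],[0,0,0,0.5,0,0,0]]]';  python3 -m handwheel '[[[0,0,0,0.15,0,0,0],[0,0,0,0.15,0,0,0]]]'
```

```text
time_s: 18.35
ee_pos: [586.4, -326.1, 199.5]
ee_rot: [0.0, 0.716, 0.698, 0.0]
contact_force: [-0.0, 0.5, -0.4]
grip_width: 5.4
time_s: 18.6
ee_pos: [586.7, -326.2, 198.1]
ee_rot: [0.0, 0.716, 0.698, 0.0]
contact_force: [0.1, 0.8, -1.0]
grip_width: 5.3
```

```bash
python3 -m handwheel '[[[0,0,0,0.15,0,0,0],[0,0,0,0.15,0,0,0]]]';  python3 -m handwheel '[[[0,0,0,0.15,0,0,0],[0,0,0,0.15,0,0,0]]]'
```

```text
time_s: 18.85
ee_pos: [586.9, -326.3, 197.5]
ee_rot: [0.001, 0.716, 0.698, 0.0]
contact_force: [-0.3, 0.8, 3.6]
grip_width: 5.3
time_s: 19.1
ee_pos: [587.0, -326.4, 197.2]
ee_rot: [0.001, 0.716, 0.698, 0.0]
contact_force: [-3.5, 1.5, 9.5]
grip_width: 5.1
```

Paddle weight is on the peg (contact 9.5 N). Release gently and retreat upward.

```bash
python3 -m handwheel '[[[0,0,0,-0.15,0,0,0],[0,0,0,-0.15,0,0,0],[1.2,0,0,-0.15,0,0,0],[2,0,0,-0.15,0,0,0],[3,0,0,-0.15,0,0,0],[3,0,0,-0.15,0,0,0],[3,0,0,-0.15,0,0,0],[3,0,0,-2,0,0,0],[3,0,0,-5,0,0,0],[3,0,0,-9,0,0,0],[3,0,0,-12,0,0,0],[3,0,0,-12,0,0,0]]]'
python3 - <<'E'
from h import *
C=cam('side')
i=imaging.grab_frame('side');cv2.imwrite('pics/s11.png',i);w=imaging.grab_frame('wrist');cv2.imwrite('pics/w11.png',w)
for c in ('side','wrist'):
  for l in ['paddle_yellow','paddle_yellow_hole','paddle_blue','paddle_white','carriage_knob']:
    for d in recognise(c,l)[:1]: print(c,l,np.round(d['at'],1),round(d['p'],2))
sat=i[...,2].astype(int)-i[...,0]
hsv=cv2.cvtColor(i,cv2.COLOR_BGR2HSV)
m=((hsv[...,0]>25)&(hsv[...,0]<33)&(hsv[...,1]>140)).astype(np.uint8)
n,_,stt,ce=cv2.connectedComponentsWithStats(m);print([(a.tolist(),b.round(0).tolist()) for a,b in zip(stt,ce) if 30<a[4]<5000])
for h in ([587,-327,174],[600,-327,170],[608,-327,168]):
    h=np.array(h,float); print([proj('side',h+q,C).round(1).tolist() for q in ([0,-22,-68],[0,22,-68],[0,-22,52],[0,22,52])])
rows()
E
```

```text
time_s: 20.6
ee_pos: [588.2, -327.3, 320.3]
ee_rot: [0.005, 0.716, 0.698, 0.001]
contact_force: [-0.1, 1.0, 0.5]
grip_width: 29.8
side paddle_yellow [377.  278.6] 0.98
side paddle_yellow_hole [379.2 280.7] 0.74
side paddle_blue [277.8 299.7] 0.75
side paddle_white [301.3 313.7] 0.57
side carriage_knob [248.4 213.8] 0.53
wrist paddle_yellow [279.9 183.3] 0.86
wrist paddle_yellow_hole [282.8 183.8] 0.63
wrist paddle_blue [135.4  47.1] 0.83
wrist paddle_white [148.8 101.2] 0.63
wrist carriage_knob [416.9  30.5] 0.18
[([369, 257, 24, 22, 176], [381.0, 268.0]), ([363, 279, 23, 23, 169], [374.0, 289.0])]
[[382.0, 301.8], [366.9, 290.1], [390.6, 264.7], [373.9, 253.1]]
[[385.4, 299.9], [370.3, 288.4], [394.2, 263.0], [377.6, 251.6]]
[[387.5, 298.7], [372.5, 287.3], [396.5, 261.9], [379.9, 250.6]]
t 21.2 p [ 586.6 -326.2  314.7] j [-0.67  0.52  1.2   0.    1.42 -0.65] F [ 0.1 -0.3  0.3]
```

```bash
python3 -m handwheel '[[[3,6,0,-3,0,0,0],[3,6,0,-3,0,0,0],[3,6,0,-3,0,0,0],[3,6,0,-3,0,0,0],[3,6,0,-3,0,0,0],[3,6,0,-3,0,0,0]]]'
python3 - <<'E'
from h import *
C=cam('side')
print('knob pred',proj('side',[564.5,122,126],C),proj('side',[568,45,126],C))
i=imaging.grab_frame('side');cv2.imwrite('pics/s12.png',i);t=imaging.grab_frame('top')
hsv=cv2.cvtColor(i,cv2.COLOR_BGR2HSV)
m=((hsv[...,0]>25)&(hsv[...,0]<33)&(hsv[...,1]>140)).astype(np.uint8)
n,_,stt,ce=cv2.connectedComponentsWithStats(m);print([(a.tolist()) for a in stt if 30<a[4]<5000])
for l in ['paddle_blue','paddle_white','screwdriver','blank_tray','oil_bottle','mug','blank_box','start_button_top','stop_button_top']:
    print(l,[(c,np.round(d['at'],1).tolist(),round(d['p'],2)) for c in('side','top') for d in recognise(c,l)[:1]])
a=cv2.imread('pics/side0.png');
d=cv2.GaussianBlur(cv2.absdiff(a,i),(5,5),0).max(2)>30
n,_,stt,ce=cv2.connectedComponentsWithStats(d.astype(np.uint8));print('diff side',[x.tolist() for x in stt[1:] if x[4]>25])
s=bot.read_state();print(s['time_s'],s['ee_pos'],s['contact_force'])
E
```

```text
time_s: 21.95
ee_pos: [587.9, -266.9, 344.6]
ee_rot: [0.0, 0.716, 0.698, 0.0]
contact_force: [-0.2, 0.4, -0.1]
grip_width: 30.1
knob pred [247.22418745 200.68680685] [265.08679929 213.2660101 ]
[[368, 255, 25, 45, 256], [363, 281, 10, 13, 56]]
paddle_blue [('side', [277.6, 304.3], 0.76)]
paddle_white [('side', [222.5, 178.1], 0.7)]
screwdriver [('side', [195.5, 242.0], 0.69), ('top', [210.2, 257.8], 0.71)]
blank_tray [('side', [229.6, 285.6], 0.94), ('top', [272.0, 267.9], 0.98)]
oil_bottle [('side', [379.0, 253.5], 0.62), ('top', [334.9, 166.6], 0.65)]
mug [('side', [424.8, 340.0], 0.66), ('top', [406.0, 198.5], 0.75)]
blank_box [('side', [362.0, 237.8], 0.98), ('top', [304.1, 152.0], 0.93)]
start_button_top [('side', [219.5, 181.3], 0.47), ('top', [189.6, 207.7], 0.55)]
stop_button_top [('side', [299.8, 314.7], 0.69), ('top', [159.4, 210.4], 0.53)]
diff side [[0, 0, 415, 332, 38011], [172, 0, 260, 206, 18625], [237, 199, 26, 20, 268], [249, 211, 32, 21, 333], [241, 225, 34, 25, 212], [269, 231, 13, 10, 72], [0, 298, 58, 92, 2191], [367, 306, 8, 8, 40], [375, 309, 17, 11, 58], [317, 313, 22, 36, 549], [134, 326, 33, 46, 994], [113, 372, 21, 26, 215]]
22.95 [ 588.09972305 -266.17878905  345.18751535] [-0.62775929  0.54344351 -0.1824873 ]
```

```bash
python3 -c "
from h import *
print(bot.hand_in())"
```

```text
the job is handed in; nothing more can be done
None
```

The job is handed in at about 23 s of the 64 s allowed; I got no verdict back. The steps were done in the order asked:

- **Carriage:** I pushed it to the orange end stop. The force rose from about 2 N to 12.5 N with no more travel, and the wrist picture showed it touching the stop.
- **Start button:** I pressed green along its axis until it bottomed out, about 33 N of push for the last 0.3 mm, then released it. Afterwards it was back at its original place in the picture, and red was never touched.
- **Paddle:** I lifted the yellow paddle out of the rack and threaded its hole over the blue stand's peg. I lowered it until the peg carried it (9.5 N), let go and retreated.

Last checks:
- **Yellow paddle:** still on the peg about 2 s after release, give or take 2 pixels between the two looks.
- **Other things on the bench:** the before-and-after comparison of the side view showed no change at the other two paddles. The loose things it could see were where they had been. The arm was clear of everything.

Some checks disagreed or could not be done:
- **Hole position:** the networks' hole points in the side view were up to about 8 pixels too low, so I used the raw pixels and geometry instead.
- **Last network reports:** one put the white paddle and the red button in the wrong place, which I discounted. The knob report was about 13 pixels from where I expected it, so the carriage check rests on the earlier wrist picture and force.
- **Final view:** the 12-picture limit was used up, so I judged the hang from pixel numbers rather than by eye.

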